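Shut and lock the open control box of the welding trainer

TASK

One of the two control boxes on the welding bench has been left open: push its lid down fully shut with a fingertip, then set a fingertip in the slot of its quarter-turn fastener and turn it clockwise (seen from above) all the way to its stop, so that the lid is locked. Do not turn the fastener until the lid is shut, leave the other box locked as it is, and do not move or pick up the loose things lying around.

Things in the scene. Friction and masses are not known exactly. Their poses are not given: they have to be found in the camera images.
- unit_a: grey steel control box, 170 x 170 mm and 80 mm high without its lid, fixed to the bench: the one whose lid stands open at the start and whose fastener is unlocked. The two boxes may stand either way round, left or right. Origin: centre of its underside; x points from its front (robot side) to its hinge side, y to its left, z up
- lid_a (a joint): angle of the lid of unit_a, rad: 0 = shut flat on the box, growing as its front edge rises (up to 1.2). The lid is a plate 172 x 172 x 8 mm, hinged along the box's far (+x) upper edge; the hinge is stiff, so the lid stays at whatever angle it is left and takes about 3 to 6 N near its front edge to push down
- lid_a_hinge (a point): point on the hinge line of lid_a, at mid-width and at the level of the lid's underside (80 mm above the bench); turns with the lid: its x axis points from the lid's front edge to the hinge, its y axis lies along the hinge, z is square to the lid, upward when shut
- lid_a_edge (a point): point on the upper face of lid_a, at mid-width, 157 mm from the hinge and about 14 mm from the free front edge: bare plate, a good place to push; moves with the lid, axes as lid_a_hinge
- fastener_a (a joint): turn of the cam fastener on lid_a, rad: 0 = unlocked, slot parallel to the hinge; 1.571 = stop, locked, slot pointing straight from front to hinge. It locks clockwise as seen from above and stays where it is left; turning takes about 0.08 N m. Its steel tongue under the lid swings beneath a keeper behind the box's front wall; if the lid is more than about 4 mm up at the front the tongue strikes the keeper
- fastener_a_slot (a point): on the axis of the fastener of lid_a, at the mouth (upper face) of its slot. The fastener is a round black knob 90 mm across on a 94 mm steel disc at the lid's middle (85 mm from the hinge), standing 20 mm above the lid's upper face, with one straight slot right across it, 38 mm wide, 16 mm deep, open at both ends. y axis: along the slot; z: out of the lid; turns with the fastener. With the lid shut this point is 108 mm above the bench
- unit_b: grey steel control box, 170 x 170 mm and 80 mm high without its lid, fixed to the bench: the twin of unit_a, its lid already shut and its fastener already locked; to be left alone. The two boxes may stand either way round, left or right. Origin: centre of its underside; x points from its front (robot side) to its hinge side, y to its left, z up
- lid_b (a joint): angle of the lid of unit_b, rad: 0 = shut flat on the box, growing as its front edge rises (up to 1.2). The lid is a plate 172 x 172 x 8 mm, hinged along the box's far (+x) upper edge; the hinge is stiff, so the lid stays at whatever angle it is left and takes about 3 to 6 N near its front edge to push down
- lid_b_hinge (a point): point on the hinge line of lid_b, at mid-width and at the level of the lid's underside (80 mm above the bench); turns with the lid: its x axis points from the lid's front edge to the hinge, its y axis lies along the hinge, z is square to the lid, upward when shut
- lid_b_edge (a point): point on the upper face of lid_b, at mid-width, 157 mm from the hinge and about 14 mm from the free front edge: bare plate, a good place to push; moves with the lid, axes as lid_b_hinge
- fastener_b (a joint): turn of the cam fastener on lid_b, rad: 0 = unlocked, slot parallel to the hinge; 1.571 = stop, locked, slot pointing straight from front to hinge. It locks clockwise as seen from above and stays where it is left; turning takes about 0.08 N m. Its steel tongue under the lid swings beneath a keeper behind the box's front wall; if the lid is more than about 4 mm up at the front the tongue strikes the keeper
- fastener_b_slot (a point): on the axis of the fastener of lid_b, at the mouth (upper face) of its slot. The fastener is a round black knob 90 mm across on a 94 mm steel disc at the lid's middle (85 mm from the hinge), standing 20 mm above the lid's upper face, with one straight slot right across it, 38 mm wide, 16 mm deep, open at both ends. y axis: along the slot; z: out of the lid; turns with the fastener. With the lid shut this point is 108 mm above the bench
- offcut_mid: an offcut of 30 mm square steel tube, 50 mm long, lying between the two boxes (origin: centre of its underside); loose, not part of the job
- offcut_side: an offcut of 30 mm square steel tube, 45 mm long, to the left (origin: centre of its underside); loose, not part of the job
- nozzle: a brass torch nozzle, 26 mm across and 55 mm tall, standing between and in front of the boxes (origin: centre of its foot); loose, not part of the job
- wrench: a 160 mm wrench lying in front of the left-hand box (origin: its middle); loose, not part of the job
- screwdriver: a 180 mm screwdriver lying in front of the right-hand box (origin: its middle); loose, not part of the job
- tip_jar: a jar, 60 mm across and 80 mm tall, behind the boxes (origin: centre of its underside); loose, not part of the job
- mug: a white mug, 76 mm across and 90 mm tall, to the right (origin: centre of its underside); loose, not part of the job

How it is judged:
On the way, in this order (a step that is already met when the one before it is completed fails the run):
1. the lid of the open box is pushed shut, its fastener still unlocked (value of joint lid_a below 0.027 rad and value of joint fastener_a below 0.6 rad), for 0.2 s.
2. the fastener is turned clockwise to its locked position with the lid shut (value of joint lid_a below 0.027 rad and value of joint fastener_a above 1.42 rad), for 0.2 s.
At the end, for the whole second after the job is handed in: The lid that was open is shut (lid_a below 0.027 rad, about 4 mm at the front edge) and at rest, its fastener is turned beyond 1.42 rad of the full 1.571; the other box is still shut (lid_b below 0.03 rad) and locked (fastener_b above 1.40 rad) (all of step 2 and velocity of joint lid_a below 0.05 rad/s and value of joint lid_b below 0.03 rad and value of joint fastener_b above 1.4 rad); the robot touches nothing.
It fails at once if the fastener turned past 0.7 rad while its lid is more than 0.06 rad open (value of joint fastener_a above 0.7 rad and value of joint lid_a above 0.06 rad).
It fails at once if the other box's lid opened or its fastener turned back (value of joint lid_b above 0.03 rad or value of joint fastener_b below 1.4 rad).
It fails at once if a loose thing lifted or moved more than 25 mm (distance of any of offcut_mid, offcut_side, nozzle, wrench, screwdriver, tip_jar, mug from where it was at the start of the episode above 0.025 m).
It also fails if it takes over 48 s, if anything falls off the work surface, if the arm or the gripper's body presses on something with over 40 N, if the wrist force passes 120 N, or if a joint passes its speed limit or range.

ROBOT

A 6-joint arm with a two-finger parallel gripper is mounted at the origin on the work surface. World frame = base frame: x ahead of the robot, y to its left, z up, the work surface at z = 0. Lengths are in m, angles in rad, forces in N, time in s.
With the tool pointing down it reaches from about 0.35 to 0.975 m from the base axis. Payload 4.9 kg.
Tool frame: the origin (TCP) lies at the very end of the fingers, on their centre line; the grasp point (between the pads) lies 19 mm behind it; z points along the fingers, y is the line along which they close (so a half turn about z gives the same grasp; the last joint's range is limited). The gripper opens to 85 mm and grips with 20 to 120 N. Pads are 22 mm wide; open, the fingers measure 114 mm over their backs; the gripper's body (76 mm by 85 mm) begins 54 mm behind the grasp point. The pads swing forward as they close: fully open they stand 13 mm farther back than shut.
Start: joints at [1.044, 0.053, 1.613, -0, 1.476, -0.119], TCP at [0.248, 0.574, 0.231] pointing down, gripper open.
Joint ranges: [-3.01, 3.01], [-1.01, 2.22], [0.06, 2.58], [-1.02, 4.17], [0.09, 2.62], [-3.14, 3.14]. Speed limits (rad/s): [2.57, 2.57, 3.14, 3.14, 3.14, 3.14].

INTERFACE

Orientations are given as a rotation vector (axis times angle).
In Python, from station import ctrl, imaging gives the robot as it stands.
- The arm moves only by the tool play_rows, never from a script. Its argument "series" is a list of rows, each a list of 3 entries, a list of its own where there are three numbers: the opening, from 0 (shut) to 1 (fully open), then the shift along the tool's x, y, z each as a share of 0.05 m, from -1 to 1, then the turn, a rotation vector about the tool's x, y, z each as a share of 8 degrees, from -1 to 1. In form: [[grip, [dx, dy, dz], [ax, ay, az]], ...]. A call has 1 to 8 rows; each row shifts and turns the commanded pose from where the row before left it, along the tool's axes as they then stand; what a row does not reach is not made up. A row lasts 1/8 s, in which the tool goes at most 62.5 mm and 10.7 degrees, less where a joint would pass 70% of its speed; a pose out of reach is approached as far as the arm can. A call with a number of a shift or a turn outside -1 to 1 is refused whole. A call with a gripper value outside its range is refused whole. The fingers move at their own pace and stop on an object; "force" is the grip in N (left out, the last holds). Time passes only in rows, so rows that do not move let the fingers close. It gives the time, the measured TCP pose, the force, the opening and the grip force at its end, in the units of the state.
- ctrl.get_obs(): the state, without advancing time (a new reading comes with each control period).
- imaging.get_image(name): name is "side" or "top"; returns a dict with "color" (384x512x3 uint8, blue, green, red), "fx", "fy", "cx", "cy" (pixels), "extrinsics" (4x4, takes a point from world to camera coordinates). Camera axes: x right, y down, z forward; pixel columns grow to the right and rows downward; lengths in m; the calibration is good to about 2 mm. A picture is of the moment at which its call begins. There is no depth.
- ctrl.finish_job(): hands the job in; it is judged then, once.
The state is a dict: "t": time; "q": joint angles; "dq": joint speeds; "effort": joint torques, N m; "tool_pos": TCP position; "tool_rot": TCP orientation; "contact_force": force on the tool from outside, world axes, zero at the start; "wrist_torque": the same for the moment, N m; "opening": finger opening in m; "grip_force": force on a finger pad.
Only numpy, scipy, OpenCV 4.12 (cv2) and the standard library are available. Lean on these libraries where they do the work, as an engineer would, in place of code of your own. Each camera call takes 0.05 s, during which the arm holds its last target. There are 200 camera calls.

## Working session

There is one attempt and no reset: what is moved stays moved. The work goes in short steps, Python scripts to look and compute and a tool call to move; the robot and the scene stay as the last step left them, time stands still between calls to the robot, and variables do not carry over. Pictures are saved under pics/ and viewed, at most 10 in all, crops included, and the job is handed in when it is done.

Besides the shell and the picture viewer there is one more tool, called after ">>>" by a JSON object that holds its "fn" and its "kwargs". play_rows: Moves the arm, as the interface text tells. Shift numbers are shares of 0.05 m and turn numbers shares of 8 degrees, none past 1 either way. Its arguments: {"type":"object","properties":{"series":{"type":"array"},"force":{"type":"number"}},"required":["series"]}

```bash
mkdir -p pics; python3 - <<'E'
from station import ctrl, imaging
import cv2,numpy as np
for n in("top","side"):
    d=imaging.get_image(n); cv2.imwrite(f"pics/{n}0.png",d["color"]); print(n,d["fx"],d["fy"],d["cx"],d["cy"],np.round(d["extrinsics"],4).tolist())
o=ctrl.get_obs(); print({k:np.round(v,3) for k,v in o.items()})
E
```

```text
top 467.7305740547735 467.7305740547735 252.6592594318359 183.13952362275361 [[-0.0209, -0.9998, 0.0046, 0.0067], [-0.9878, 0.0199, -0.1542, 0.5771], [0.1541, -0.0078, -0.988, 1.2426], [0.0, 0.0, 0.0, 1.0]]
side 423.008707296 423.008707296 257.7544752119354 185.29919872942202 [[0.9072, -0.4207, -0.0012, -0.5093], [-0.3073, -0.6607, -0.6849, 0.2241], [0.2873, 0.6217, -0.7287, 1.3275], [0.0, 0.0, 0.0, 1.0]]
{'t': np.float64(0.1), 'q': array([ 1.044,  0.053,  1.614, -0.   ,  1.476, -0.119]), 'dq': array([-0.   , -0.   , -0.003, -0.   , -0.002,  0.001]), 'effort': array([ 1.0000e-03, -3.9490e+01, -3.7136e+01, -0.0000e+00,  4.0000e-03,
        0.0000e+00]), 'tool_pos': array([0.248, 0.573, 0.23 ]), 'tool_rot': array([-6.360e-01, -3.076e+00,  3.000e-03]), 'contact_force': array([0.093, 0.877, 0.652]), 'wrist_torque': array([-0.05 , -0.02 ,  0.021]), 'grip_force': np.float64(0.0), 'opening': np.float64(0.085)}
```

View pics/top0.png

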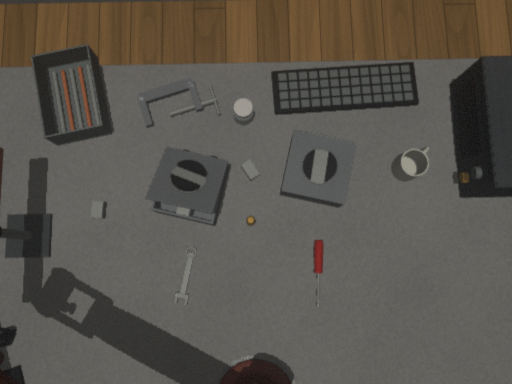

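View pics/side0.png

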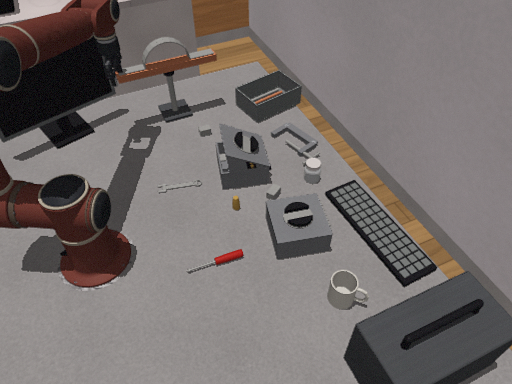

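The top view shows the open box on the left at about (190,185) and the locked one on the right at (319,167). The loose things are around them. I'll zoom in on the open box.

```bash
python3 - <<'E'
import cv2,numpy as np
a=cv2.imread("pics/top0.png")[135:235,135:245]; b=cv2.imread("pics/side0.png")[115:195,205:285]
f=lambda i,w,h:cv2.convertScaleAbs(cv2.resize(i,(w,h),interpolation=cv2.INTER_CUBIC),alpha=1.7)
c=np.zeros((400,800,3),np.uint8); c[:,:440]=f(a,440,400); c[:360,440:800]=f(b,360,360)
cv2.imwrite("pics/z0.png",c)
E
```

```text
(no output)
```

View pics/z0.png

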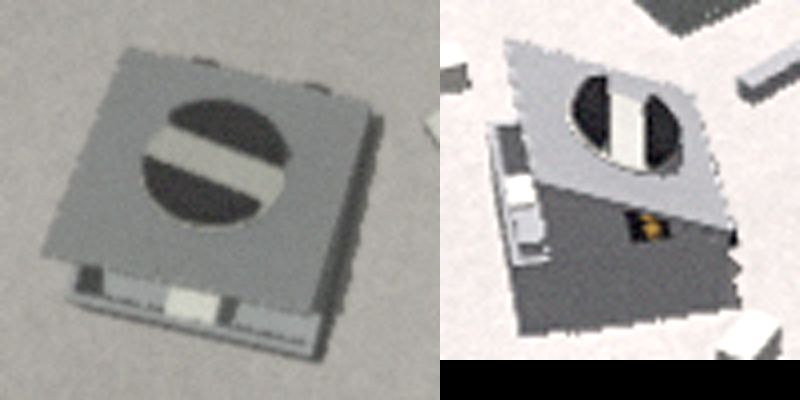

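Top crop (×4, origin 135,135):
- lid corners, hinge side (128,47) and (372,102), front (315,315) and (42,258)
- box front rim from (68,300) to (318,358)

Side crop (×4.5, origin 205,115, after subtracting 440 in x):
- lid front corners (65,40) and (95,182)
- lid hinge corners (295,230) and (250,90)

Next I triangulate these.

```bash
cat > h.py <<'E'
import cv2,numpy as np
from station import ctrl, imaging
C={}
def cams():
    for n in("top","side"):
        d=imaging.get_image(n); C[n]=(np.array([[d["fx"],0,d["cx"]],[0,d["fy"],d["cy"]],[0,0,1]]),np.array(d["extrinsics"]),d["color"])
def plane(n,p,z):
    K,E,_=C[n]; r=E[:3,:3].T@np.linalg.solve(K,[p[0],p[1],1]); c=-E[:3,:3].T@E[:3,3]
    return c+r*(z-c[2])/r[2]
def tri(a,b):
    P=[C[n][0]@C[n][1][:3] for n in("top","side")]
    X=cv2.triangulatePoints(P[0],P[1],np.array(a,float),np.array(b,float)).ravel(); return X[:3]/X[3]
E
python3 - <<'E'
from h import *
cams(); np.set_printoptions(precision=4,suppress=True)
T=lambda x,y:(135+x/4,135+y/4); S=lambda x,y:(205+x/4.5,115+y/4.5)
fl=tri(T(42,258),S(65,40));fr=tri(T(315,315),S(95,182));hr=tri(T(372,102),S(295,230));hl=tri(T(128,47),S(250,90))
print("tri",fl,fr,hr,hl)
for p in((128,47),(372,102)):print("hinge z.085",plane("top",T(*p),.085))
a,b=plane("top",T(68,300),.08),plane("top",T(318,358),.08);print("front rim",a,b)
u=(a-b)/np.linalg.norm(a-b);x=np.array([u[1],-u[0],0]);print("yaw",np.degrees(np.arctan2(x[1],x[0])),"centre",(a+b)/2+x*.085,np.linalg.norm(a-b))
print("front mid",(fl+fr)/2,"hinge mid",(hl+hr)/2)
s=(255-0)
print("knob b",plane("top",(320,166),.108),"offmid",plane("top",(250,170),.03),"nozzle",plane("top",(251,220),.055))
E
```

```text
tri [0.5266 0.2622 0.1603] [0.4861 0.0929 0.1638] [0.6363 0.0597 0.0819] [0.6756 0.2236 0.0855]
hinge z.085 [0.6748 0.224  0.085 ]
hinge z.085 [0.6337 0.0601 0.085 ]
front rim [0.505  0.2633 0.08  ] [0.4633 0.0981 0.08  ]
yaw -14.188798377651636 centre [0.5665 0.1599 0.08  ] 0.17038628820833684
front mid [0.5063 0.1775 0.1621] hinge mid [0.6559 0.1416 0.0837]
knob b [ 0.6094 -0.1828  0.108 ] offmid [0.6168 0.0014 0.03  ] nozzle [0.4751 0.0015 0.055 ]
```

The lid stands about 27° open, the box yaw is -14°, and the box centre is near (0.570, 0.161). I'll align the tool with the box axes and go above the lid edge, with the fingers spread so that both later fit the slot.

>>> {"fn": "play_rows", "kwargs": {"series": [[0.7,[0,0,0],[0,0,-0.58]],[0.7,[0,0,0],[0,0,-0.58]],[0.7,[-0.72,-0.64,0],[0,0,0]],[0.7,[-0.72,-0.64,0],[0,0,0]],[0.7,[-0.72,-0.64,0],[0,0,0]],[0.7,[-0.72,-0.64,0],[0,0,0]],[0.7,[-0.72,-0.64,0],[0,0,0]],[0.7,[-0.72,-0.64,0],[0,0,0]]]}}

```text
t: 1.2
tool_pos: [0.4112, 0.3335, 0.2312]
tool_rot: [0.385, 3.118, 0.0]
contact_force: [0.6, 0.2, 0.4]
opening: 0.0594
grip_force: 0.0
```

>>> {"fn": "play_rows", "kwargs": {"series": [[0.7,[-0.72,-0.64,0],[0,0,0]],[0.7,[-0.72,-0.64,0],[0,0,0]],[0.7,[-0.72,-0.64,0],[0,0,0]],[0.7,[-0.72,-0.64,0],[0,0,0]],[0.7,[0,0,0],[0,0,0]],[0.7,[0,0,0],[0,0,0]]]}}

```text
t: 1.95
tool_pos: [0.5188, 0.1759, 0.231]
tool_rot: [-0.386, -3.117, -0.0]
contact_force: [-0.2, 0.4, 0.8]
opening: 0.0593
grip_force: 0.0
```

>>> {"fn": "play_rows", "kwargs": {"series": [[0.7,[0,0,0.6],[0,0,0]],[0.7,[0,0,0.6],[0,0,0]],[0.7,[0.08,0,0.24],[0,0,0]],[0.7,[0.08,0,0.24],[0,0,0]],[0.7,[0.08,0,0.24],[0,0,0]],[0.7,[0.06,0,0.24],[0,0,0]],[0.7,[0.04,0,0.24],[0,0,0]],[0.7,[0,0,0],[0,0,0]]]}}

```text
t: 2.95
tool_pos: [0.5018, 0.1796, 0.1096]
tool_rot: [-0.385, -3.116, 0.002]
contact_force: [0.1, -0.3, 0.4]
opening: 0.0597
grip_force: 0.0
```

>>> {"fn": "play_rows", "kwargs": {"series": [[0.7,[0,0,0.2],[0,0,0]],[0.7,[0,0,0.1],[0,0,0]],[0.7,[0,0,0.06],[0,0,0]],[0.7,[0,0,0],[0,0,0]]]}}

```text
t: 3.45
tool_pos: [0.5026, 0.1796, 0.0928]
tool_rot: [0.385, 3.118, -0.001]
contact_force: [0.9, -1.2, -0.3]
opening: 0.0599
grip_force: 0.0
```

```bash
python3 - <<'E'
from h import *
cams()
f=lambda i,w,h:cv2.convertScaleAbs(cv2.resize(i,(w,h),interpolation=cv2.INTER_CUBIC),alpha=1.7)
c=np.zeros((400,800,3),np.uint8); c[:,:440]=f(C["top"][2][135:235,135:245],440,400); c[:360,440:800]=f(C["side"][2][115:195,205:285],360,360)
cv2.imwrite("pics/z1.png",c); o=ctrl.get_obs(); print(o["tool_pos"],o["contact_force"])
E
```

```text
[0.50273711 0.17957567 0.09298502] [-0.87013888  0.17662192  0.02920941]
```

View pics/z1.png

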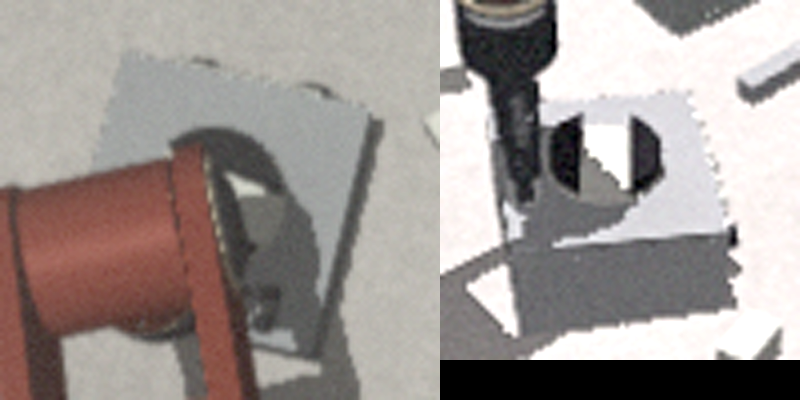

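The side crop shows the lid nearly shut, with its right side level and the fingers on the front strip near (525,200). I'll press further until the force rises.

>>> {"fn": "play_rows", "kwargs": {"series": [[0.7,[0,0,0.1],[0,0,0]],[0.7,[0,0,0.06],[0,0,0]],[0.7,[0,0,0],[0,0,0]]]}}

```text
t: 3.92
tool_pos: [0.5026, 0.1798, 0.0849]
tool_rot: [0.385, 3.118, -0.0]
contact_force: [0.4, -0.2, -0.3]
opening: 0.0601
grip_force: 0.0
```

>>> {"fn": "play_rows", "kwargs": {"series": [[0.7,[0,0,0.06],[0,0,0]],[0.7,[0,0,0.04],[0,0,0]],[0.7,[0,0,0],[0,0,0]]]}}

```text
t: 4.3
tool_pos: [0.5027, 0.1799, 0.0828]
tool_rot: [-0.385, -3.117, 0.001]
contact_force: [-9.4, -1.8, 16.4]
opening: 0.0595
grip_force: 8.1
```

16 N of reaction at the stop, so the lid is on the box. I'll back off and measure the knob.

>>> {"fn": "play_rows", "kwargs": {"series": [[0.7,[0,0,0],[0,0,0]],[0.7,[0,0,-0.6],[0,0,0]],[0.7,[0,0,-0.8],[0,0,0]],[0.7,[0.5,0,-0.6],[0,0,0]],[0.7,[0.9,0,0],[0,0,0]],[0.7,[0.9,0,0],[0,0,0]],[0.7,[0,0,0],[0,0,0]]]}}

```text
t: 5.18
tool_pos: [0.3892, 0.2083, 0.1795]
tool_rot: [0.382, 3.118, 0.0]
contact_force: [1.2, -0.1, 0.0]
opening: 0.0597
grip_force: 0.0
```

```bash
python3 - <<'E'
from h import *
cams(); np.set_printoptions(precision=4,suppress=True)
f=lambda i,w,h:cv2.convertScaleAbs(cv2.resize(i,(w,h),interpolation=cv2.INTER_CUBIC),alpha=1.7)
c=np.zeros((400,800,3),np.uint8); c[:,:440]=f(C["top"][2][135:235,135:245],440,400); c[:360,440:800]=f(C["side"][2][115:195,205:285],360,360)
cv2.imwrite("pics/z2.png",c); o=ctrl.get_obs(); print(o["tool_pos"],o["contact_force"])
for n,(x0,y0,x1,y1) in {"top":(160,150,225,225),"side":(215,125,275,175)}.items():
    g=cv2.cvtColor(C[n][2],cv2.COLOR_BGR2GRAY)[y0:y1,x0:x1]
    m=(g<40).astype(np.uint8)
    k,l,s,ce=cv2.connectedComponentsWithStats(m)
    for i in range(1,k):
        if s[i,4]>40: print(n,s[i],ce[i]+[x0,y0])
E
```

```text
[0.3913 0.2079 0.1802] [0.7318 0.2439 0.9255]
side [15 17  6 17 81] [232.8519 150.0988]
side [32 18  7 15 72] [249.8194 150.3472]
```

View pics/z2.png

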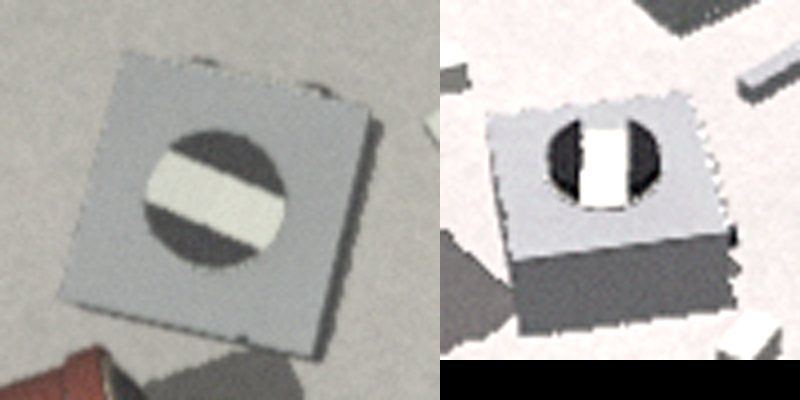

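The lid is shut flat in both crops. The knob centre is about (215,198) in the top crop and (604,163) in the side crop, and the slot runs about 8° clockwise of the hinge line.

```bash
python3 - <<'E'
from h import *
cams(); np.set_printoptions(precision=4,suppress=True)
T=lambda x,y:(135+x/4,135+y/4); S=lambda x,y:(205+x/4.5,115+y/4.5)
c=plane("top",T(215.5,198),.108); print("c",c,tri(T(215.5,198),S(164,163)),plane("side",S(164,163),.108))
for a,b,z in(((175,152),(282,192),.108),((147,203),(252,248),.108),((62,297),(318,357),.088)):
    d=plane("top",T(*a),z)-plane("top",T(*b),z); print(np.degrees(np.arctan2(d[1],d[0])))
o=ctrl.get_obs(); p=o["tool_pos"]; R=cv2.Rodrigues(o["tool_rot"])[0]; print(p, R.T@(c-p), np.degrees(np.arctan2(R[1,1],R[0,1])))
E
```

```text
c [0.5671 0.162  0.108 ] [0.5708 0.1637 0.0922] [0.566  0.1473 0.108 ]
68.21595026808545
65.62821467726691
75.68208139338336
[0.392  0.2077 0.1804] [-0.1809 -0.0016  0.0725] 75.88141437166405
```

>>> {"fn": "play_rows", "kwargs": {"series": [[0.7,[-0.9,-0.01,0],[0,0,0]],[0.7,[-0.9,-0.01,0],[0,0,0]],[0.7,[-0.9,-0.01,0],[0,0,0]],[0.7,[-0.92,0,0],[0,0,0]],[0.7,[0,0,0],[0,0,0.56]],[0.7,[0,0,0.5],[0,0,0.56]],[0.7,[0,0,0.5],[0,0,0]],[0.7,[0,0,0],[0,0,0]]]}}

```text
t: 6.38
tool_pos: [0.5653, 0.1614, 0.1271]
tool_rot: [-0.628, -3.073, 0.003]
contact_force: [-0.5, -1.1, 0.2]
opening: 0.0603
grip_force: 0.0
```

>>> {"fn": "play_rows", "kwargs": {"series": [[0.7,[0,0,0.3],[0,0,0]],[0.7,[0,0,0.2],[0,0,0]],[0.7,[0,0,0.1],[0,0,0]],[0.7,[0,0,0.1],[0,0,0]],[0.7,[0,0,0],[0,0,0]],[0.7,[0,0,0],[0,0,0]]]}}

```text
t: 7.12
tool_pos: [0.5666, 0.1624, 0.0957]
tool_rot: [0.627, 3.078, 0.0]
contact_force: [-0.0, -0.2, -0.2]
opening: 0.0598
grip_force: 0.0
```

>>> {"fn": "play_rows", "kwargs": {"series": [[0.7,[0,0,0.06],[0,0,0]],[0.7,[0,0,0],[0,0,0.75]],[0.7,[0,0,0],[0,0,0.75]],[0.7,[0,0,0],[0,0,0.75]],[0.7,[0,0,0],[0,0,0.75]],[0.7,[0,0,0],[0,0,0]]]}}

```text
t: 7.88
tool_pos: [0.5664, 0.1621, 0.0923]
tool_rot: [1.252, 2.881, -0.001]
contact_force: [0.0, -1.7, -0.2]
opening: 0.0596
grip_force: 0.6
```

```bash
python3 -c "
from station import ctrl
o=ctrl.get_obs();print(o['tool_pos'],o['contact_force'],o['wrist_torque'],o['q'][5])"
```

```text
[0.56640848 0.16208738 0.0922574 ] [ 0.00442877 -1.65082947 -0.17554611] [-0.21163876 -0.11505828  0.03840664] -0.5980812902764531
```

>>> {"fn": "play_rows", "kwargs": {"series": [[0.7,[0,0,0],[0,0,0.9]],[0.7,[0,0,0],[0,0,0.9]],[0.7,[0,0,0],[0,0,0.9]],[0.7,[0,0,0],[0,0,0.9]],[0.7,[0,0,0],[0,0,0.9]],[0.7,[0,0,0],[0,0,0.9]],[0.7,[0,0,0],[0,0,0.9]],[0.7,[0,0,0],[0,0,0]]]}}

```text
t: 8.88
tool_pos: [0.5656, 0.1633, 0.0922]
tool_rot: [-2.356, -2.075, 0.0]
contact_force: [-2.6, 2.8, 0.8]
opening: 0.0597
grip_force: 1.9
```

>>> {"fn": "play_rows", "kwargs": {"series": [[0.7,[0,0,0],[0,0,0.8]],[0.7,[0,0,0],[0,0,0.5]],[0.7,[0,0,0],[0,0,0.4]],[0.7,[0,0,0],[0,0,0]]]}}

```text
t: 9.38
tool_pos: [0.5655, 0.1638, 0.0922]
tool_rot: [-2.584, -1.781, 0.0]
contact_force: [-2.3, 4.6, 1.5]
opening: 0.0597
grip_force: 2.5
```

```bash
python3 -c "
from station import ctrl
import cv2,numpy as np
o=ctrl.get_obs();R=cv2.Rodrigues(o['tool_rot'])[0];print(o['tool_pos'],o['contact_force'],o['wrist_torque'],np.degrees(np.arctan2(R[1,1],R[0,1])))"
```

```text
[0.56545319 0.16382858 0.09215837] [-2.26557714  4.56651591  1.46792924] [0.84931457 0.47885032 0.08205902] -20.83931125037834
```

>>> {"fn": "play_rows", "kwargs": {"series": [[0.7,[0,0,0],[0,0,0.4]],[0.7,[0,0,0],[0,0,0.3]],[0.7,[0,0,0],[0,0,0]],[0.7,[0,0,0],[0,0,0]]]}}

```text
t: 9.88
tool_pos: [0.5655, 0.1642, 0.0922]
tool_rot: [-2.667, -1.653, -0.001]
contact_force: [-4.5, 7.1, 1.2]
opening: 0.0601
grip_force: 2.9
```

```bash
python3 -c "
from station import ctrl
import cv2,numpy as np
o=ctrl.get_obs();R=cv2.Rodrigues(o['tool_rot'])[0];print(o['tool_pos'],o['contact_force'],o['wrist_torque'],np.degrees(np.arctan2(R[1,1],R[0,1])))"
```

```text
[0.56550175 0.16416362 0.09221904] [-4.50912498  7.09574376  1.16492645] [1.08825278 0.46263534 0.10648471] -26.421204786355652
```

>>> {"fn": "play_rows", "kwargs": {"series": [[0.7,[0,0,0],[0,0,0.4]],[0.7,[0,0,0],[0,0,0]],[0.7,[0,0,0],[0,0,0]]]}}

```text
t: 10.25
tool_pos: [0.566, 0.1649, 0.0923]
tool_rot: [-2.71, -1.583, -0.004]
contact_force: [-1.1, 8.9, -1.2]
opening: 0.0596
grip_force: 15.5
```

```bash
python3 -c "
from station import ctrl
import cv2,numpy as np
o=ctrl.get_obs();R=cv2.Rodrigues(o['tool_rot'])[0];print(o['tool_pos'],o['contact_force'],o['wrist_torque'],np.degrees(np.arctan2(R[1,1],R[0,1])))"
```

```text
[0.56604039 0.1649439  0.09232737] [-1.12504439  8.90385672 -1.2318182 ] [1.53840489 0.15288115 1.19271333] -29.421772538162095
```

The torque jumped to 1.2 N m, so the fastener is at its stop. I'll ease back within the slack, lift out and check.

>>> {"fn": "play_rows", "kwargs": {"series": [[0.7,[0,0,0],[0,0,-0.6]],[0.7,[0,0,0],[0,0,-0.6]],[0.7,[0,0,-0.3],[0,0,0]],[0.7,[0,0,-0.6],[0,0,0]],[0.7,[0,0,-0.8],[0,0,0]],[0.7,[0,0.9,-0.4],[0,0,0]],[0.7,[0,0,0],[0,0,0]]]}}

```text
t: 11.12
tool_pos: [0.612, 0.1458, 0.2017]
tool_rot: [2.575, 1.792, 0.01]
contact_force: [-0.0, -0.8, -0.8]
opening: 0.0597
grip_force: 0.0
```

```bash
python3 -c "
from station import ctrl
import cv2,numpy as np
o=ctrl.get_obs();R=cv2.Rodrigues(o['tool_rot'])[0];print(o['tool_pos'],o['contact_force'],np.round(R,2))"
```

```text
[0.6120107  0.14580074 0.2016962 ] [-0.0327534  -0.7905082  -0.82975075] [[ 0.35  0.94  0.01]
 [ 0.94 -0.35  0.  ]
 [ 0.    0.01 -1.  ]]
```

Retract toward the robot (tool −y) to clear the view.

>>> {"fn": "play_rows", "kwargs": {"series": [[0.7,[0,-0.95,0],[0,0,0]],[0.7,[0,-0.95,0],[0,0,0]],[0.7,[0,-0.95,0],[0,0,0]],[0.7,[0,-0.95,0],[0,0,0]],[0.7,[0,-0.8,0],[0,0,0]],[0.7,[0,0,0],[0,0,0]]]}}

```text
t: 11.88
tool_pos: [0.3904, 0.2269, 0.1969]
tool_rot: [-2.574, -1.8, 0.0]
contact_force: [-0.5, -0.7, 0.7]
opening: 0.0597
grip_force: 0.0
```

```bash
python3 - <<'E'
from h import *
cams()
f=lambda i,w,h:cv2.convertScaleAbs(cv2.resize(i,(w,h),interpolation=cv2.INTER_CUBIC),alpha=1.7)
c=np.zeros((400,800,3),np.uint8); c[:,:440]=f(C["top"][2][135:235,135:245],440,400); c[:360,440:800]=f(C["side"][2][115:195,205:285],360,360)
cv2.imwrite("pics/z3.png",c)
E
```

```text
(no output)
```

View pics/z3.png

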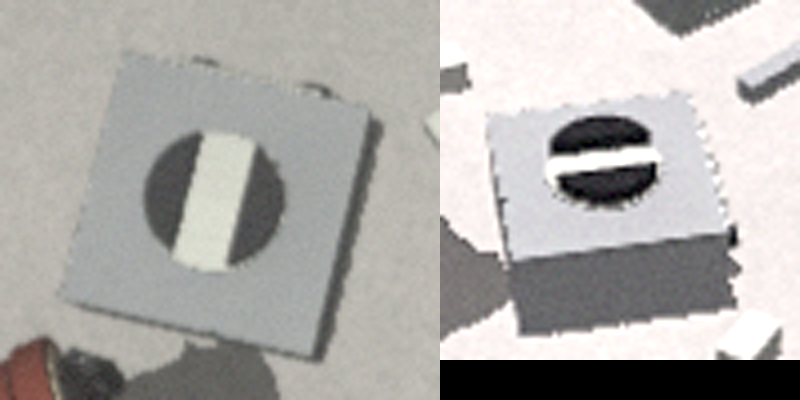

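The slot edge, from (205,135) to (175,260), now runs parallel to the lid's sides. The lid is flat and locked.

```bash
python3 -c "
from station import ctrl
print(ctrl.finish_job())"
```

```text
the job is handed in; nothing more can be done
None
```

I pushed the open left-hand box's lid shut and turned its fastener clockwise to its stop. The last images show the lid flat and the slot in line from front to hinge. The job is handed in, but no verdict was returned.

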